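Set and lock the length stop of a portion-cutting jig

ROBOT

A 6-joint arm with a two-finger parallel gripper is mounted at the origin on the work surface. World frame = base frame: x ahead of the robot, y to its left, z up, the work surface at z = 0. Lengths are in m, angles in rad, forces in N, time in s.
With the tool pointing down it reaches from about 0.375 to 0.9 m from the base axis. Payload 3.1 kg.
Tool frame: the origin (TCP) lies midway between the tips of the shut fingers; the grasp point (between the pads) lies 19 mm behind it (pinch_z is the distance from the TCP to the grasp point, in m); y points along the fingers, z is the direction in which the jaws open and shut, and the axes are right-handed (so a half turn about y gives the same grasp; the last joint's range is limited). The gripper opens to 87 mm and grips with 3 to 60 N. Pads are 19 mm wide; open, the fingers measure 117 mm over their backs; the gripper's body (75 mm by 190 mm) begins 51 mm behind the grasp point.
Start: joints at [-1.452, 0.527, 1.433, -0, 1.181, -0.178], TCP at [0.183, -0.598, 0.223] pointing down, gripper open.
Joint ranges: [-3.08, 3.08], [-0.75, 2.2], [0.22, 2.44], [-1.43, 4.57], [0, 2.65], [-2.85, 2.85]. Speed limits (rad/s): [2.79, 2.79, 3.14, 3.14, 3.14, 3.14].

INTERFACE

Orientations are given as a unit quaternion [x, y, z, w].
In Python, from rig import * gives the robot as it stands.
- The arm moves only by the tool drive_tool, never from a script. Its argument "plan" is a list of rows, each a list of 7 numbers: the shift along the tool's x, y, z in mm, then the turn, a rotation vector about the tool's x, y, z in degrees, then the finger opening in mm, from 0 to 87. A call has 1 to 10 rows; each row is the pose to reach, as a shift and turn from the pose commanded when the call began, along the tool's axes at that moment; what a row does not reach only later rows make up. A row lasts 1/10 s, in which the tool goes at most 50 mm and 8.59 degrees, less where a joint would pass 70% of its speed; a pose out of reach is approached as far as the arm can. A call with a gripper value outside its range is refused whole. The fingers move at their own pace and stop on an object; "newtons" is the grip in N (left out, the last holds). Time passes only in rows, so rows that repeat a pose let the fingers close. It gives the time, the measured TCP pose, the force and the opening at its end, in the units of the state.
- get_obs(): the state, without advancing time (a new reading comes with each control period).
- camera(name): name is "scene" or "top"; returns the picture (480x640x3 uint8, blue, green, red); there is no depth.
- get_calibration(name): a dict with "fx", "fy", "cx", "cy" (pixels), "D" ([k1, k2, p1, p2, k3] as OpenCV has them; the pictures are not rectified), "origin" and "rotation" of the camera in the world. Camera axes: x right, y down, z forward; pixel columns grow to the right and rows downward; lengths in m; the calibration is good to about 2 mm. A picture is of the moment at which its call begins. get_calibration takes no time and is no camera call.
- hand_in(): hands the job in, once; it reports no verdict.
Trained networks look in the newest picture that a camera, given by its name, has taken for a name from the list of things; names that differ only in an ending like _2 or _b are one class to them, and where a whole thing is asked for, a point or a joint stands for the part that bears it (a point fixed in the world has none). Each returns a list of dicts, best first, with "conf" (0 to 1); they miss things now and then, are a little off and sometimes report something else, mostly with a low value. They report only what shows in the picture. A call takes as long as a camera call.
- spot_in(camera, target): "location" ([column, row] in pixels, amid what is visible of it).
- mark_of(camera, target): "location" ([column, row] in pixels: a listed point, or the origin of a listed thing).
The state is a dict: "time": time; "q": joint angles; "joint_velocities": joint speeds; "joint_torque": joint torques, N m; "position": TCP position; "tool_rot": TCP orientation; "ft_force": force on the tool from outside, world axes, zero at the start; "moment": the same for the moment, N m; "grip_width": finger opening in m.
Only numpy, scipy, OpenCV 4.12 (cv2) and the standard library are available. Lean on these libraries where they do the work, as an engineer would, in place of code of your own. Each camera call takes 0.05 s, during which the arm holds its last target. There are 200 camera calls.

TASK

Set the cutting jig to its left-hand end setting using fingertips only: first push the loose length stop along its rail, to the left as seen from the robot, until it is fully home against the dark end block, then spin the big wing nut clockwise (seen from above) with repeated fingertip strokes on its wings until it is screwed right down and will turn no further. Do not pinch the nut or the stop and do not force them, leave everything else standing where it is, and move clear at the end.

Things in the scene. Friction and masses are not known exactly. Their poses are not given: they have to be found in the camera images.
- jig: Portion-cutting jig fixed to the table: white board 220 mm (its x, away from the robot) by 400 mm (its y, to the left), 20 mm thick; origin at the centre of its underside. A rail on it runs along y at x = +54 mm. A 4 mm steel fence stands along the far edge, its near face at x = +98 mm, top 70 mm above the table, 44 mm behind the nut's axis.
- end_block (a point): Middle of the right-hand face of the dark fixed end block on the rail, at jig x = +54 mm, y = +96 mm, 34 mm above the table. The block is 50 mm along x, 22 mm along y, its top 48 mm above the table. The stop is home when its plate touches this face.
- stop_base (a point): Aluminium length stop on the rail; this point is on the nut's axis at board height. A block 50 x 56 mm, 25 mm high, carries a dark stud, 10 mm thick, top 75 mm above the board. An upright plate 6 mm thick, top 41 mm above the board, runs along jig x from 20 mm beyond to 120 mm before this point, 60 to 66 mm left (+y) of it. Slides along y at about 5 N.
- stop_face (a point): Middle of the part of the plate's right-hand (-y) face to push on: 75 mm before the nut's axis (jig -x), 60 mm left of it, 21 mm above the board.
- stop (a joint): Travel of the length stop along jig +y, m: 0 is home against the end block; negative values are the distance still to go (starts at -0.085 to -0.045; it stays where it is left).
- wingnut: Brass wing nut riding on the stop; origin on its axis at its underside, 25 mm above the board when home; sinks 1 mm per rad. This frame does not turn. Washer 30 mm wide; hub radius 13 mm at the foot, 10 mm at the top, 20 mm up. Two opposite upright wings, 6 mm thick, reach 40 mm from the axis, 10 to 34 mm above the underside. About 1 N on a wing turns it; it stays where left.
- wing_tip (a point): Outer end of one wing, 40 mm from the axis, 22 mm above the nut's underside; the other wing points the opposite way. It points along jig +y when joint nut is 0. The fence leaves a finger no room behind the nut: stroke a wing from the right round the robot's side to the left, lift out, come back for the next wing.
- nut (a joint): Turning of the wing nut, rad: grows as it is tightened (clockwise from above); 0 is screwed fully down, a hard stop; it starts between -9 and -6.5 (1.0 to 1.4 turns to go, the nut 6.5 to 9 mm high).
- shaker: Bystander, loose: steel salt shaker, 42 mm wide, 83 mm tall, standing on the left end of the board; origin at its underside. Not to be moved.
- ramekin: Bystander, loose: small white bowl, 60 mm wide, 40 mm tall, standing on the right end of the board; origin at its underside. Not to be moved.
- bottle_pale: Bystander, loose: pale squeeze bottle, 62 mm wide, 195 mm tall, on the table to the right of the jig; origin at its underside. Not to be moved.
- bottle_dark: Bystander, loose: dark red-brown squeeze bottle, 62 mm wide, 195 mm tall, on the table to the right of the jig; origin at its underside. Not to be moved.
- can: Bystander, loose: can, 74 mm wide, 85 mm tall, on the table to the left of the jig; origin at its underside. Not to be moved.
- spatula: Bystander, loose: spatula lying on the table behind the jig; origin at its underside. Not to be moved.
- cutter: Bystander, loose: steel ring cutter, 70 mm wide, 45 mm tall, on the table to the left of the jig; origin at its underside. Not to be moved.

How it is judged:
On the way, in this order (a step that is already met when the one before it is completed fails the run):
1. the length stop is home against the end block (within 4 mm) while the wing nut is still loose (value of joint stop above -0.004 m and value of joint nut below -3 rad), for 0.2 s.
2. the wing nut is screwed down to within 0.25 rad of its stop, the length stop still home (value of joint stop above -0.004 m and value of joint nut above -0.25 rad), for 0.2 s.
At the end, for the whole second after the job is handed in: The length stop is within 4 mm of the end block, the wing nut is at rest within 0.25 rad of fully screwed down, and every bystander is within 30 mm of where it stood (all of step 2 and velocity of joint nut between -0.05 and 0.05 rad/s and distance of each of shaker, ramekin, bottle_pale, bottle_dark, can, spatula, cutter from where it was at the start of the episode below 0.03 m); the robot touches nothing.
It fails at once if the wing nut is pinched or forced: over 35 N on it (contact force between the fingers and wingnut above 35 N).
It fails at once if the length stop is pinched or forced: over 35 N on it (contact force between the fingers and stop above 35 N).
It fails at once if a bystander is pushed, lifted or carried more than 30 mm (distance of any of shaker, ramekin, bottle_pale, bottle_dark, can, spatula, cutter from where it was at the start of the episode above 0.03 m).
It fails at once if a bystander is knocked over (angle between any of shaker, ramekin, bottle_pale, bottle_dark, can, cutter's own z axis and vertical above 0.7 rad).
It also fails if it takes over 64 s, if anything falls off the work surface, if the arm or the gripper's body presses on something with over 40 N, if the wrist force passes 120 N, or if a joint passes its speed limit or range.

## Working session

There is one attempt and no reset: what is moved stays moved. The work goes in short steps, Python scripts to look and compute and a tool call to move; the robot and the scene stay as the last step left them, time stands still between calls to the robot, and variables do not carry over. Pictures are saved under pics/ and viewed, about 8 in all and at most 12, crops included, and the job is handed in when it is done.

Besides the shell and the picture viewer there is one more tool, called after "Emit:" as name([rows], argument=value, ...), one row to a line, values as JSON. drive_tool: Moves the arm, as the interface text tells. Its arguments: {"type":"object","properties":{"plan":{"type":"array","items":{"type":"array","items":{"type":"number"}}},"newtons":{"type":"number"}},"required":["plan"]}

```bash
ls; mkdir -p pics
cat > h.py <<'E'
from rig import *
import numpy as np, cv2
from scipy.spatial.transform import Rotation as R
def ray(cam,px):
    c=get_calibration(cam);K=np.array([[c['fx'],0,c['cx']],[0,c['fy'],c['cy']],[0,0,1]])
    u=cv2.undistortPoints(np.array([[px]],float),K,np.array(c['D'],float))[0,0]
    Rm=np.array(c['rotation']); 
    if Rm.shape!=(3,3): Rm=R.from_quat(Rm).as_matrix()
    return np.array(c['origin']),Rm@np.array([u[0],u[1],1.])
def atz(cam,px,z):
    o,d=ray(cam,px); return o+d*(z-o[2])/d[2]
def proj(cam,P):
    c=get_calibration(cam);K=np.array([[c['fx'],0,c['cx']],[0,c['fy'],c['cy']],[0,0,1]])
    Rm=np.array(c['rotation']); 
    if Rm.shape!=(3,3): Rm=R.from_quat(Rm).as_matrix()
    p=(np.atleast_2d(P)-np.array(c['origin']))@Rm
    return cv2.projectPoints(p,np.zeros(3),np.zeros(3),K,np.array(c['D'],float))[0][:,0]
E
python3 - <<'E'
from h import *
o=get_obs();print({k:np.round(o[k],3) for k in ['time','q','position','tool_rot','ft_force','grip_width']})
print(R.from_quat(o['tool_rot']).as_matrix().round(3))
for c in ['scene','top']:
    cv2.imwrite(f'pics/{c}0.png',camera(c)); print(c,get_calibration(c)['origin'])
Z=dict(jig=0,end_block=.034,stop_base=.02,stop_face=.041,wingnut=.053,wing_tip=.075,shaker=.02,ramekin=.02,bottle_pale=0,bottle_dark=0,can=0,cutter=0)
for n,z in Z.items():
    for c in ['scene','top']:
        for m in mark_of(c,n)[:3]: print(n,c,np.round(m['conf'],2),np.round(m['location'],1),atz(c,m['location'],z).round(4))
E
```

```text
pics
{'time': np.float64(0.0), 'q': array([-1.452,  0.528,  1.434, -0.   ,  1.181, -0.179]), 'position': array([ 0.183, -0.597,  0.222]), 'tool_rot': array([-0.105,  0.7  , -0.699,  0.105]), 'ft_force': array([-0.405,  0.761,  0.084]), 'grip_width': np.float64(0.087)}
[[-0.956 -0.     0.292]
 [-0.292  0.002 -0.956]
 [-0.    -1.    -0.002]]
scene [ 1.10730958 -0.79366908  0.83931624]
top [ 0.42102108 -0.04159067  1.18843435]
jig scene 0.97 [312.5 251.3] [0.5609 0.0115 0.    ]
jig top 0.71 [320.2 269.7] [0.5595 0.0057 0.    ]
jig top 0.18 [295.8 278. ] [0.5392 0.0694 0.    ]
end_block scene 0.69 [340.4 219.6] [0.5764 0.1311 0.034 ]
end_block top 0.76 [270.3 252.9] [0.6012 0.1309 0.034 ]
stop_base scene 0.87 [333.1 249.5] [0.616 0.026 0.02 ]
stop_base scene 0.3 [393.4 193.3] [0.6379 0.3429 0.02  ]
stop_base top 0.85 [314.4 246.8] [0.6168 0.0189 0.02  ]
stop_base top 0.72 [249.  295.4] [0.495  0.1876 0.02  ]
stop_face scene 0.88 [312.4 223. ] [0.5235 0.0708 0.041 ]
stop_face top 0.89 [298.7 280.1] [0.5297 0.0583 0.041 ]
wingnut scene 0.44 [234.8 371. ] [ 0.6593 -0.4179  0.053 ]
wingnut s
[... 352 characters left out ...]
[0.4949 0.1827 0.02  ]
ramekin scene 0.77 [277.7 276.5] [ 0.552  -0.1312  0.02  ]
ramekin top 0.55 [372.1 267.9] [ 0.559  -0.1273  0.02  ]
bottle_pale scene 0.57 [197.5 350.3] [ 0.5253 -0.3944  0.    ]
bottle_pale top 0.76 [477.7 283.8] [ 0.5141 -0.3994  0.    ]
bottle_dark scene 0.7 [230.7 369.3] [ 0.619  -0.3938  0.    ]
bottle_dark top 0.62 [470.5 239.2] [ 0.6311 -0.3885  0.    ]
can scene 0.75 [396.4 197.3] [0.6437 0.3556 0.    ]
can scene 0.75 [330.4 244. ] [0.586  0.0618 0.    ]
can top 0.77 [183.3 249.1] [0.6218 0.3693 0.    ]
cutter scene 0.97 [351.8 183.2] [0.4882 0.3548 0.    ]
cutter top 0.74 [314.3 247.4] [0.6186 0.0203 0.    ]
cutter top 0.67 [182.6 300.3] [0.4862 0.3671 0.    ]
```

```bash
python3 -c "
import cv2,numpy as np
a=cv2.imread('pics/scene0.png');b=cv2.imread('pics/top0.png')
print(a.shape)"
```

```text
(480, 640, 3)
```

View pics/scene0.png

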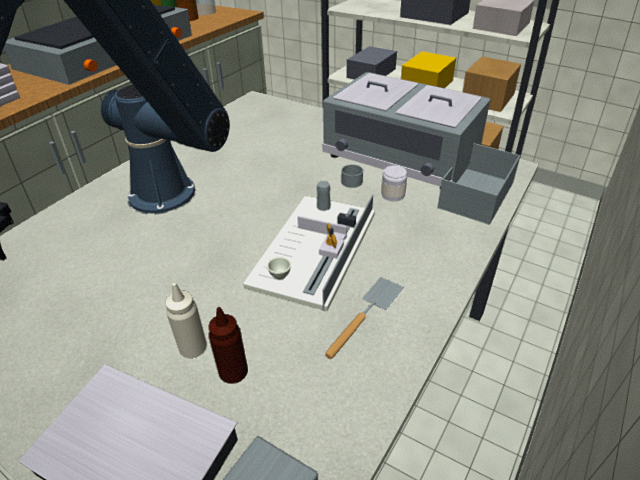

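View pics/top0.png

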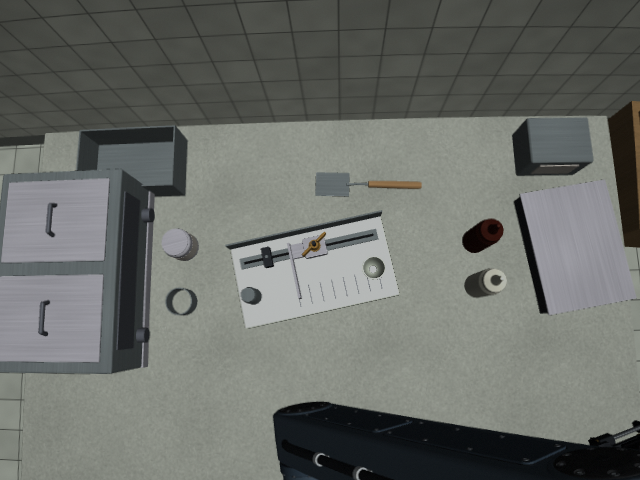

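```bash
cat >> h.py <<'E'
from scipy.optimize import least_squares
def J(p,P):
    P=np.atleast_2d(np.array(P,float)); c,s=np.cos(p[2]),np.sin(p[2])
    return np.c_[p[0]+c*P[:,0]-s*P[:,1],p[1]+s*P[:,0]+c*P[:,1],P[:,2]]
# stop axis y in jig = 96-66 + s
def pts(p,nm):
    ya=.030+p[3]; h=.045-.001*p[4]; a=p[4]
    tip=[.054+.04*np.sin(a),ya+.04*np.cos(a),h+.022]
    return J(p,{'jig':[0,0,0],'end_block':[.054,.096,.034],'stop_base':[.054,ya,.02],'stop_face':[-.021,ya+.06,.041],'wingnut':[.054,ya,h],'wing_tip':tip}[nm])
E
python3 - <<'E'
from h import *
obs=[]
p0=np.array([.56,.008,.2,-.06,-7.])
for c in ['scene','top']:
    camera(c)
    for n in ['jig','end_block','stop_base','stop_face','wingnut']:
        for m in mark_of(c,n):
            if np.hypot(*(proj(c,pts(p0,n))[0]-m['location']))<20: obs.append((c,n,np.array(m['location'])));break
corn=[('top',[-.11,.2,.02],(247,328)),('top',[-.11,-.2,.02],(399,295)),('scene',[-.11,-.2,.02],(246,285)),('scene',[.11,-.2,.02],(326,304))]
def f(q):
    p=np.r_[q,-7.5]
    return np.concatenate([proj(c,pts(p,n))[0]-l for c,n,l in obs]+[proj(c,J(p,P))[0]-np.array(l) for c,P,l in corn])
r=least_squares(f,p0[:4],loss='soft_l1');print(r.x.round(4))
for k,v in zip([o[:2] for o in obs]+corn,r.fun.reshape(-1,2)): print(k[:2],v.round(1))
p=np.r_[r.x,-7.5]
out=[]
for c,ctr in [('top',(312,265)),('scene',(315,245))]:
    im=camera(c); x0,y0=ctr[0]-95,ctr[1]-70
    z=cv2.resize(im[y0:y0+140,x0:x0+190],None,fx=4,fy=4,interpolation=cv2.INTER_CUBIC)
    def dr(P,col):
        q=((proj(c,J(p,P))-[x0,y0]+.5)*4).astype(int); cv2.polylines(z,[q],False,col,1)
    dr([[-.11,-.2,.02],[-.11,.2,.02],[.11,.2,.02],[.11,-.2,.02],[-.11,-.2,.02]],(0,0,255))
    dr([[.098,-.2,.07],[.098,.2,.07]],(0,255,0))
    dr([[.029,.096,.048],[.079,.096,.048]],(255,0,255))
    y=.03+p[3]
    dr([[-.066,y+.06,.061],[.074,y+.06,.061]],(255,0,0))
    dr([[.054,y,.045],[.054,y,.095]],(255,255,0))
    out.append(z)
    cv2.imwrite(f'pics/{c}1.png',z)
E
```

```text
[ 0.5576  0.0234  0.209  -0.0447]
('scene', 'jig') [3.4 1. ]
('scene', 'end_block') [2.  1.6]
('scene', 'stop_base') [-0.4 -1.2]
('scene', 'stop_face') [3.4 2.9]
('scene', 'wingnut') [-0.1 -0.8]
('top', 'jig') [-3.3 -0.1]
('top', 'end_block') [2.  1.6]
('top', 'stop_base') [1.  1.8]
('top', 'stop_face') [-0.6 -0.6]
('top', 'wingnut') [0.8 2.6]
('top', [-0.11, 0.2, 0.02]) [-1.6  1.8]
('top', [-0.11, -0.2, 0.02]) [ 0.8 -1.1]
('scene', [-0.11, -0.2, 0.02]) [-3.9 -1.9]
('scene', [0.11, -0.2, 0.02]) [1.6 1.4]
```

View pics/top1.png

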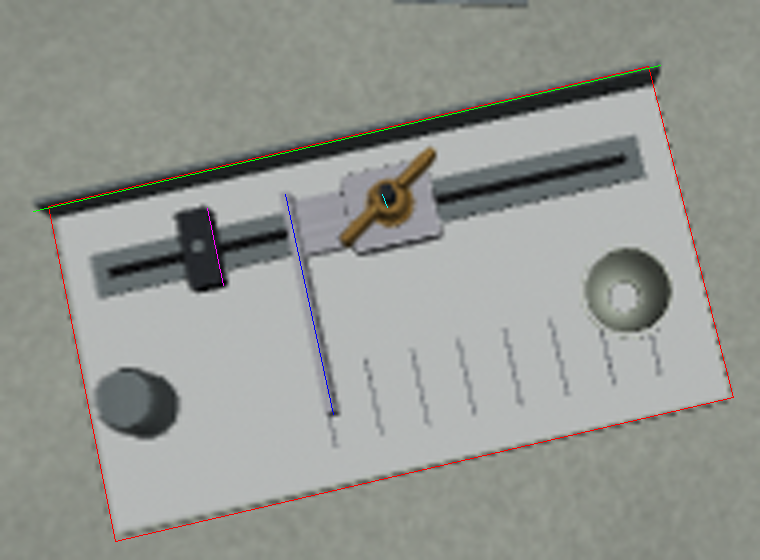

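View pics/scene1.png

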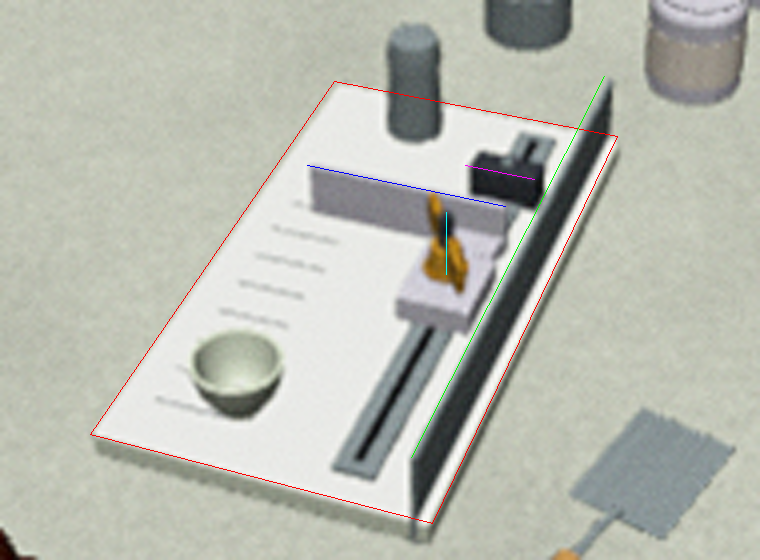

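```bash
cat >> h.py <<'E'
P=np.array([.5576,.0234,.209])
def here():
    o=get_obs(); t=np.array(o['position'])-[P[0],P[1],0]; c,s=np.cos(P[2]),np.sin(P[2])
    j=np.array([c*t[0]+s*t[1],-s*t[0]+c*t[1],t[2]])*1000
    f=np.array(o['ft_force']); fj=[c*f[0]+s*f[1],-s*f[0]+c*f[1],f[2]]
    Rm=R.from_quat(o['tool_rot']).as_matrix()
    jr=R.from_euler('z',P[2]).as_matrix().T@Rm
    print('t %.2f'%o['time'],'jig mm',j.round(1),'F jig',np.round(fj,1),'w %.3f'%o['grip_width'],'toolz in jig',jr[:,2].round(3))
    return j,Rm
def to(x,y,z):
    j,Rm=here(); d=np.array([x,y,z])-j; w=R.from_euler('z',P[2]).as_matrix()@d
    print('tool shift',(Rm.T@w).round(1))
E
python3 -c "
from h import *
to(-21,0,150)"
```

```text
t 2.00 jig mm [-495.5 -529.8  222.5] F jig [-0.2  0.7 -0.2] w 0.087 toolz in jig [ 0.088 -0.996 -0.   ]
tool shift [-519.1   72.6 -486.1]
```

Emit:
drive_tool([
  [-36,0,-34,0,5,0,0],
  [-72,0,-68,0,5,0,0],
  [-108,0,-102,0,5,0,0],
  [-144,0,-136,0,5,0,0],
  [-180,0,-170,0,5,0,0],
  [-216,0,-204,0,5,0,0],
  [-252,0,-238,0,5,0,0],
  [-288,0,-272,0,5,0,0],
  [-324,0,-306,0,5,0,0],
  [-350,0,-330,0,5,0,0],
], newtons=10)

```text
time: 3.0
position: [0.4217, -0.177, 0.2228]
tool_rot: [-0.074, 0.703, -0.703, 0.075]
ft_force: [0.0, 0.1, -0.1]
grip_width: 0.0152
```

```bash
python3 -c "
from h import *
to(-21,0,130)"
```

```text
t 3.00 jig mm [-174.5 -167.8  222.8] F jig [ 0.1  0.1 -0.1] w 0.015 toolz in jig [ 0.002 -1.    -0.   ]
tool shift [-153.8   92.9 -167.5]
```

Emit:
drive_tool([
  [-35,0,-35,0,0,0,0],
  [-70,0,-70,0,0,0,0],
  [-105,0,-105,0,0,0,0],
  [-140,30,-140,0,0,0,0],
  [-154,70,-167,0,0,0,0],
  [-154,93,-167,0,0,0,0],
  [-154,93,-167,0,0,0,0],
  [-154,93,-167,0,0,0,0],
])

```text
time: 3.8
position: [0.5369, 0.0155, 0.1296]
tool_rot: [-0.074, 0.703, -0.703, 0.074]
ft_force: [-0.3, 0.5, -0.4]
grip_width: 0.0002
```

Run:
```python
from h import *
to(-21,20,46)
ims=[]
for c,ctr in [('top',(320,270)),('scene',(315,235))]:
    im=camera(c); x0,y0=ctr[0]-95,ctr[1]-75
    ims.append(cv2.resize(im[y0:y0+150,x0:x0+190],None,fx=3.5,fy=3.5,interpolation=cv2.INTER_CUBIC)[:, :])
z=cv2.resize(np.hstack(ims),(800,int(800*ims[0].shape[0]/(2*ims[0].shape[1]))));cv2.imwrite('pics/b.png',z)
```

```text
t 3.80 jig mm [-21.9  -3.4 129.6] F jig [-0.2  0.5 -0.4] w 0.000 toolz in jig [ 0.001 -1.    -0.   ]
tool shift [ -1.   83.6 -23.4]
```

View pics/b.png

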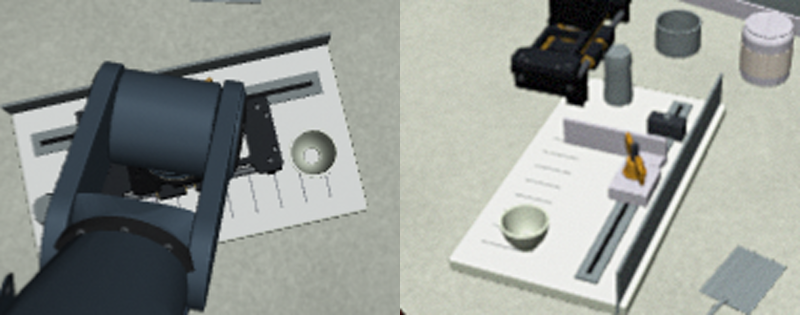

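Emit:
drive_tool([
  [-1,30,-12,0,0,0,0],
  [-1,60,-12,0,0,0,0],
  [-1,84,-12,0,0,0,0],
  [-1,84,-12,0,0,0,0],
  [-1,84,-17,0,0,0,0],
  [-1,84,-22,0,0,0,0],
  [-1,84,-27,0,0,0,0],
  [-1,84,-32,0,0,0,0],
  [-1,84,-37,0,0,0,0],
  [-1,84,-42,0,0,0,0],
])

```text
time: 4.9
position: [0.5297, 0.0566, 0.0462]
tool_rot: [0.074, -0.702, 0.704, -0.075]
ft_force: [-1.7, -5.5, 2.7]
grip_width: 0.0005
```

```bash
python3 -c "
from h import *
here()"
```

```text
t 4.90 jig mm [-20.4  38.3  46.2] F jig [-2.8 -5.1  2.7] w 0.000 toolz in jig [ 0.002 -1.     0.002]
```

Emit:
drive_tool([
  [0,0,-3,0,0,0,0],
  [0,0,-6,0,0,0,0],
  [0,0,-9,0,0,0,0],
  [0,0,-12,0,0,0,0],
  [0,0,-15,0,0,0,0],
  [0,0,-18,0,0,0,0],
  [0,0,-21,0,0,0,0],
  [0,0,-24,0,0,0,0],
  [0,0,-26,0,0,0,0],
])

```text
time: 5.8
position: [0.5246, 0.0818, 0.0461]
tool_rot: [0.074, -0.703, 0.704, -0.075]
ft_force: [-0.3, -5.1, 3.5]
grip_width: 0.0007
```

```bash
python3 -c "
from h import *
here()"
```

```text
t 5.80 jig mm [-20.2  64.   46.1] F jig [-1.4 -4.9  3.5] w 0.001 toolz in jig [ 0.001 -1.     0.002]
```

Emit:
drive_tool([
  [0,0,-1,0,0,0,0],
  [0,0,-2,0,0,0,0],
  [0,0,-3,0,0,0,0],
  [0,0,-4,0,0,0,0],
  [0,0,-5,0,0,0,0],
  [0,0,-6,0,0,0,0],
  [0,0,-7,0,0,0,0],
  [0,0,-7,0,0,0,0],
])

```text
time: 6.6
position: [0.5232, 0.0888, 0.046]
tool_rot: [0.073, -0.703, 0.704, -0.075]
ft_force: [1.2, -4.6, 3.3]
grip_width: 0.0007
```

```bash
python3 -c "
from h import *
here()"
```

```text
t 6.60 jig mm [-20.1  71.1  46. ] F jig [ 0.2 -4.8  3.3] w 0.001 toolz in jig [ 0.001 -1.     0.001]
```

Advance in 0.5 mm steps, a few per call.

Emit:
drive_tool([
  [0,0,-0.5,0,0,0,0],
  [0,0,-1,0,0,0,0],
  [0,0,-1.5,0,0,0,0],
  [0,0,-2,0,0,0,0],
  [0,0,-2,0,0,0,0],
])

```text
time: 7.1
position: [0.5228, 0.0909, 0.0459]
tool_rot: [0.073, -0.703, 0.703, -0.075]
ft_force: [0.8, -5.3, 5.3]
grip_width: 0.0007
```

Emit:
drive_tool([
  [0,0,-0.5,0,0,0,0],
  [0,0,-1,0,0,0,0],
  [0,0,-1,0,0,0,0],
])

```text
time: 7.4
position: [0.5225, 0.092, 0.0458]
tool_rot: [0.073, -0.703, 0.703, -0.075]
ft_force: [1.9, -4.6, 4.6]
grip_width: 0.0006
```

Emit:
drive_tool([
  [0,0,-0.5,0,0,0,0],
  [0,0,-1,0,0,0,0],
  [0,0,-1,0,0,0,0],
])

```text
time: 7.7
position: [0.5223, 0.093, 0.0458]
tool_rot: [0.073, -0.703, 0.703, -0.075]
ft_force: [1.8, -4.4, 3.7]
grip_width: 0.0006
```

```bash
python3 -c "
from h import *
here()"
```

```text
t 7.70 jig mm [-20.1  75.5  45.8] F jig [ 0.8 -4.7  3.7] w 0.001 toolz in jig [ 0. -1.  0.]
```

Emit:
drive_tool([
  [0,0,-0.5,0,0,0,0],
  [0,0,-1,0,0,0,0],
  [0,0,-1,0,0,0,0],
])

```text
time: 8.0
position: [0.5221, 0.0941, 0.0457]
tool_rot: [0.073, -0.703, 0.703, -0.075]
ft_force: [0.9, -3.7, 3.3]
grip_width: 0.0005
```

Emit:
drive_tool([
  [0,0,-0.5,0,0,0,0],
  [0,0,-1,0,0,0,0],
  [0,0,-1,0,0,0,0],
])

```text
time: 8.3
position: [0.5218, 0.0951, 0.0457]
tool_rot: [0.073, -0.703, 0.703, -0.075]
ft_force: [3.0, -5.1, 4.1]
grip_width: 0.0005
```

Emit:
drive_tool([
  [0,0,-0.5,0,0,0,0],
  [0,0,-1,0,0,0,0],
  [0,0,-1,0,0,0,0],
])

```text
time: 8.6
position: [0.5216, 0.096, 0.0457]
tool_rot: [0.073, -0.703, 0.703, -0.074]
ft_force: [2.1, -4.2, 3.2]
grip_width: 0.0004
```

Emit:
drive_tool([
  [0,0,-0.5,0,0,0,0],
  [0,0,-1,0,0,0,0],
  [0,0,-1,0,0,0,0],
])

```text
time: 8.9
position: [0.5214, 0.097, 0.0457]
tool_rot: [0.073, -0.703, 0.703, -0.075]
ft_force: [2.5, -4.5, 3.0]
grip_width: 0.0006
```

Emit:
drive_tool([
  [0,0,-0.5,0,0,0,0],
  [0,0,-1,0,0,0,0],
  [0,0,-1,0,0,0,0],
])

```text
time: 9.2
position: [0.5212, 0.098, 0.0457]
tool_rot: [0.073, -0.703, 0.703, -0.075]
ft_force: [2.3, -4.1, 3.9]
grip_width: 0.0006
```

Emit:
drive_tool([
  [0,0,-0.5,0,0,0,0],
  [0,0,-1,0,0,0,0],
  [0,0,-1,0,0,0,0],
])

```text
time: 9.5
position: [0.521, 0.0989, 0.0457]
tool_rot: [0.073, -0.703, 0.703, -0.075]
ft_force: [2.2, -4.3, 4.6]
grip_width: 0.0006
```

Emit:
drive_tool([
  [0,0,-0.5,0,0,0,0],
  [0,0,-1,0,0,0,0],
  [0,0,-1,0,0,0,0],
])

```text
time: 9.8
position: [0.5211, 0.099, 0.0457]
tool_rot: [0.074, -0.703, 0.704, -0.075]
ft_force: [2.2, -8.7, 3.1]
grip_width: 0.0006
```

Run:
```python
from h import *
here()
im=camera('scene'); x0,y0=270,170
z=cv2.resize(im[y0:y0+120,x0:x0+130],None,fx=5,fy=5,interpolation=cv2.INTER_CUBIC);cv2.imwrite('pics/c.png',z)
```

```text
t 9.80 jig mm [-20.1  81.5  45.7] F jig [ 0.3 -9.   3.1] w 0.001 toolz in jig [ 0.001 -1.     0.002]
```

View pics/c.png

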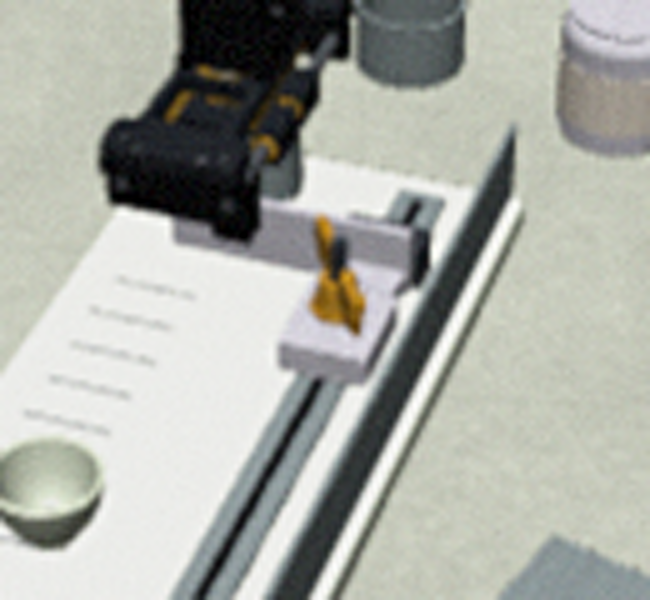

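Emit:
drive_tool([
  [0,0,-0.8,0,0,0,0],
  [0,0,-1.5,0,0,0,0],
  [0,0,-1.5,0,0,0,0],
  [0,0,-1.5,0,0,0,0],
])

```text
time: 10.25
position: [0.5211, 0.0991, 0.0457]
tool_rot: [0.074, -0.702, 0.704, -0.075]
ft_force: [2.8, -14.9, 2.8]
grip_width: 0.0003
```

Emit:
drive_tool([
  [0,0,6,0,0,0,0],
  [0,0,12,0,0,0,0],
  [0,-40,12,0,0,0,0],
  [0,-80,12,0,0,0,0],
  [40,-84,12,0,0,0,0],
  [90,-84,12,0,0,0,0],
  [140,-84,12,0,0,0,0],
  [190,-84,12,0,0,0,0],
  [190,-84,12,0,0,0,0],
])

```text
time: 11.15
position: [0.3231, 0.0524, 0.1286]
tool_rot: [-0.08, 0.705, -0.701, 0.067]
ft_force: [-0.7, -0.6, -0.4]
grip_width: 0.0005
```

Run:
```python
from h import *
here()
im=camera('top');cv2.imwrite('pics/top_d_raw.png',im)
for n in ['stop_base','wingnut','wing_tip','stop_face','end_block']:
    print(n,[(round(m['conf'],2),np.round(m['location'],1)) for m in mark_of('top',n)[:2]], proj('top',pts([*P,0,-6.89],n))[0].round(1))
p=[*P,0,-6.89]
x0,y0=240,205
z=cv2.resize(im[y0:y0+110,x0:x0+140],None,fx=5,fy=5,interpolation=cv2.INTER_CUBIC)
def dr(Q,col):
    q=((proj('top',J(p,Q))-[x0,y0]+.5)*5).astype(int); cv2.polylines(z,[q],False,col,1)
dr([[.054,.03,.045],[.054,.03,.095]],(255,255,0))
dr([[.029,.096,.048],[.079,.096,.048]],(255,0,255))
dr([[-.066,.09,.061],[.074,.09,.061]],(255,0,0))
dr([[.098,-.2,.07],[.098,.2,.07]],(0,255,0))
a=p[4];dr([[.054+s*.04*np.sin(a),.03+s*.04*np.cos(a),.086] for s in(-1,1)],(0,0,255))
cv2.imwrite('pics/d.png',z)
```

```text
t 11.15 jig mm [-223.3   77.1  128.6] F jig [-0.8 -0.4 -0.4] w 0.001 toolz in jig [-0.001 -1.    -0.008]
stop_base [(0.78, array([297.4, 250.2])), (0.16, array([183.5, 300.8]))] [297. 252.]
wingnut [(0.72, array([293.5, 248.9])), (0.69, array([285.8, 261. ]))] [295.8 250.1]
wing_tip [(0.62, array([286.5, 262.4]))] [283.9 260.6]
stop_face [(0.79, array([278.4, 285.2]))] [279.3 285. ]
end_block [(0.6, array([269.8, 255.8])), (0.21, array([250.6, 296.9]))] [271.2 257. ]
```

View pics/d.png

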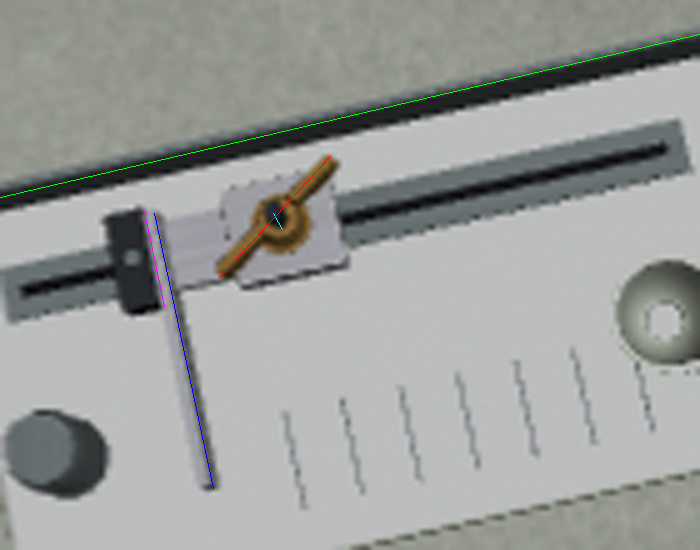

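Emit:
drive_tool([
  [-40,0,6,0,0,0,0],
  [-80,0,12,0,0,0,0],
  [-120,0,20,0,0,0,0],
  [-160,0,28,0,0,0,0],
  [-200,0,36,0,0,0,0],
  [-235,0,42,0,0,0,0],
  [-235,0,42,0,0,0,0],
  [-235,0,42,0,0,0,0],
])

```text
time: 12.25
position: [0.5756, 0.0584, 0.1288]
tool_rot: [-0.075, 0.703, -0.703, 0.074]
ft_force: [-0.3, 0.1, 0.3]
grip_width: 0.0002
```

```bash
python3 -c "
from h import *
to(24.5,35,58)"
```

```text
t 12.25 jig mm [ 24.8  30.5 128.8] F jig [-0.3  0.1  0.3] w 0.000 toolz in jig [ 0.001 -1.    -0.   ]
tool shift [ 0.3 70.8 -4.4]
```

Emit:
drive_tool([
  [0,30,-4.5,0,0,0,0],
  [0,60,-4.5,0,0,0,0],
  [0,71,-4.5,0,0,0,0],
  [0,71,-4.5,0,0,0,0],
  [0,71,-4.5,0,0,0,0],
])

```text
time: 12.75
position: [0.574, 0.0624, 0.0591]
tool_rot: [0.074, -0.703, 0.703, -0.074]
ft_force: [-0.0, -0.0, 0.2]
grip_width: 0.0001
```

Emit:
drive_tool([
  [-1.3,0,-5.1,0,0,0,0],
  [-4.1,0,-10.7,0,0,0,0],
  [-7.9,0,-15.6,0,0,0,0],
  [-12.7,0,-19.7,0,0,0,0],
  [-18.3,0,-22.6,0,0,0,0],
])

```text
time: 13.25
position: [0.5873, 0.089, 0.0588]
tool_rot: [0.074, -0.703, 0.703, -0.074]
ft_force: [-1.1, -2.0, 0.1]
grip_width: 0.001
```

```bash
python3 -c "
from h import *
to(54-5.2,30+29.5,58)"
```

```text
t 13.25 jig mm [42.7 58.  58.8] F jig [-1.5 -1.7  0.1] w 0.001 toolz in jig [ 0.001 -1.     0.   ]
tool shift [-6.1  0.8 -1.5]
```

Emit:
drive_tool([
  [-6,0,-1.7,0,0,0,0],
  [-12.2,0,-2.2,0,0,0,0],
  [-18.5,0,-1.3,0,0,0,0],
  [-24.4,0,0.8,0,0,0,0],
  [-28.4,0,3.2,0,0,0,0],
  [-28.4,0,3.2,0,0,0,0],
])

```text
time: 13.85
position: [0.6171, 0.0907, 0.0587]
tool_rot: [0.073, -0.703, 0.703, -0.075]
ft_force: [-0.4, 0.5, 0.6]
grip_width: 0.0007
```

```bash
python3 -c "
from h import *
here()"
```

```text
t 13.85 jig mm [72.2 53.5 58.7] F jig [-0.3  0.6  0.6] w 0.001 toolz in jig [-0. -1.  0.]
```

Emit:
drive_tool([
  [6,0,-2,0,0,0,0],
  [6,-35,-2,0,0,0,0],
  [6,-55,-2,0,0,0,0],
  [6,-55,-2,0,0,0,0],
])

```text
time: 14.25
position: [0.6114, 0.0918, 0.1167]
tool_rot: [0.071, -0.703, 0.704, -0.076]
ft_force: [0.4, 0.6, 0.5]
grip_width: 0.0002
```

Run:
```python
from h import *
here()
im=camera('scene'); x0,y0=300,200
z=cv2.resize(im[y0:y0+75,x0:x0+75],None,fx=7,fy=7,interpolation=cv2.INTER_CUBIC);cv2.imwrite('pics/e.png',z)
for k in range(0,180,15):
    pass
camera('top')
for c in ['scene','top']: print(c,[(round(m['conf'],2),np.round(m['location'],1)) for m in mark_of(c,'wing_tip')[:3]])
for th in [300,310,320,330,340,350]:
    a=np.radians(th-270)-2*np.pi; print(th,proj('scene',pts([*P,0,a],'wing_tip'))[0].round(1),proj('scene',pts([*P,0,a-np.pi],'wing_tip'))[0].round(1))
```

```text
t 14.25 jig mm [ 66.8  55.7 116.7] F jig [0.5 0.5 0.5] w 0.000 toolz in jig [ 0.001 -1.     0.002]
scene [(0.68, array([351.3, 225.5]))]
top []
300 [348.1 218.3] [325.  229.7]
310 [349.8 219.6] [323.4 228.4]
320 [351.  221.1] [322.2 226.9]
330 [351.8 222.7] [321.6 225.4]
340 [352.2 224.4] [321.3 223.8]
350 [352.1 226.1] [321.6 222.2]
```

View pics/e.png

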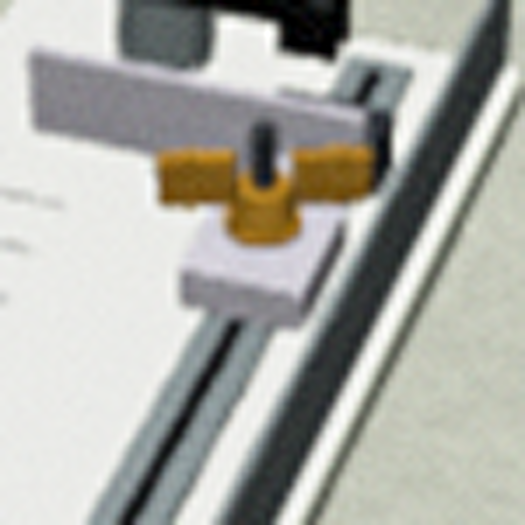

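Emit:
drive_tool([
  [10,0,28,0,0,0,0],
  [20.5,0,55,0,0,0,0],
  [20.5,0,55,0,0,0,0],
  [20.5,30,55,0,0,0,0],
  [20.5,58,55,0,0,0,0],
  [20.5,58,55,0,0,0,0],
  [20.5,58,55,0,0,0,0],
])

```text
time: 15.15
position: [0.6, 0.0343, 0.0546]
tool_rot: [-0.075, 0.703, -0.703, 0.073]
ft_force: [0.1, -0.1, 0.1]
grip_width: 0.0002
```

```bash
python3 -c "
from h import *
j,_=here()
for t in range(115,311,10)[:]:
    r=np.radians(t); print(t,np.round([-(54+30*np.cos(r)-j[0]),-(30-30*np.sin(r)-j[1])],1))"
```

```text
t 15.15 jig mm [43.7  1.8 54.6] F jig [ 0.1 -0.1  0.1] w 0.000 toolz in jig [ 0.001 -1.    -0.001]
115 [ 2.4 -1. ]
125 [ 6.9 -3.6]
135 [10.9 -6.9]
145 [ 14.3 -11. ]
155 [ 16.9 -15.5]
165 [ 18.7 -20.4]
175 [ 19.6 -25.5]
185 [ 19.6 -30.8]
195 [ 18.7 -35.9]
205 [ 16.9 -40.8]
215 [ 14.3 -45.4]
225 [ 10.9 -49.4]
235 [  6.9 -52.7]
245 [  2.4 -55.3]
255 [ -2.5 -57.1]
265 [ -7.7 -58. ]
275 [-12.9 -58. ]
285 [-18.1 -57.1]
295 [-23.  -55.3]
305 [-27.5 -52.7]
```

Emit:
drive_tool([
  [2.4,-2,-1,0,0,0,0],
  [6.9,-2,-3.6,0,0,0,0],
  [10.9,-2,-6.9,0,0,0,0],
  [14.3,-2,-11,0,0,0,0],
  [16.9,-2,-15.5,0,0,0,0],
  [18.7,-2,-20.4,0,0,0,0],
  [19.6,-2,-25.5,0,0,0,0],
  [19.6,-2,-30.8,0,0,0,0],
  [18.7,-2,-35.9,0,0,0,0],
  [16.9,-2,-40.8,0,0,0,0],
])

```text
time: 16.15
position: [0.5751, 0.0707, 0.0573]
tool_rot: [-0.074, 0.703, -0.703, 0.074]
ft_force: [-0.7, -1.5, -0.2]
grip_width: 0.0006
```

```bash
python3 -c "
from h import *
j,_=here()"
```

```text
t 16.15 jig mm [26.9 42.6 57.3] F jig [-1.  -1.3 -0.2] w 0.001 toolz in jig [ 0.001 -1.    -0.   ]
```

Emit:
drive_tool([
  [-2.6,0,-4.6,0,0,0,0],
  [-6,0,-8.6,0,0,0,0],
  [-10,0,-11.9,0,0,0,0],
  [-14.5,0,-14.5,0,0,0,0],
  [-19.4,0,-16.3,0,0,0,0],
  [-24.6,0,-17.2,0,0,0,0],
  [-29.8,0,-17.2,0,0,0,0],
  [-35,0,-16.3,0,0,0,0],
  [-39.9,0,-14.5,0,0,0,0],
  [-44.4,0,-11.9,0,0,0,0],
])

```text
time: 17.15
position: [0.6174, 0.0911, 0.0576]
tool_rot: [-0.074, 0.703, -0.703, 0.074]
ft_force: [-1.7, 0.7, -0.1]
grip_width: 0.0006
```

```bash
python3 -c "
from h import *
j,_=here()"
```

```text
t 17.15 jig mm [72.5 53.8 57.6] F jig [-1.5  1.  -0.1] w 0.001 toolz in jig [ 0.001 -1.    -0.   ]
```

Emit:
drive_tool([
  [6,0,-2,0,0,0,0],
  [6,-35,-2,0,0,0,0],
  [6,-58,-2,0,0,0,0],
  [6,-58,-2,0,0,0,0],
])

```text
time: 17.55
position: [0.6131, 0.0916, 0.1191]
tool_rot: [0.071, -0.703, 0.704, -0.077]
ft_force: [0.5, 0.8, -0.1]
grip_width: 0.0006
```

Run:
```python
from h import *
to(46,1,58)
im=camera('scene'); x0,y0=300,200
z=cv2.resize(im[y0:y0+75,x0:x0+75],None,fx=7,fy=7,interpolation=cv2.INTER_CUBIC);cv2.imwrite('pics/f.png',z)
```

```text
t 17.55 jig mm [ 68.5  55.2 119.1] F jig [ 0.6  0.7 -0.1] w 0.001 toolz in jig [ 0.    -1.     0.002]
tool shift [23.  61.1 54.1]
```

View pics/f.png

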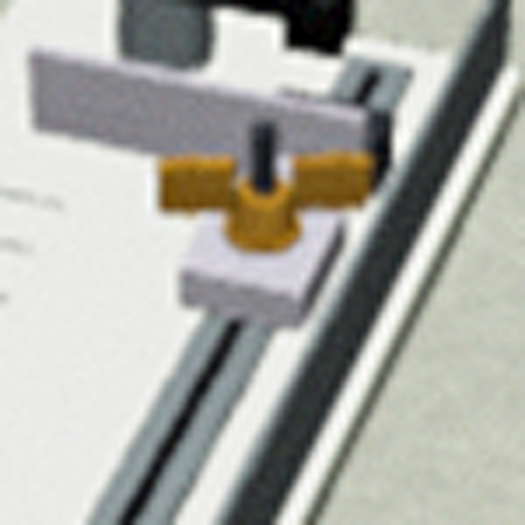

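Emit:
drive_tool([
  [10,0,28,0,0,0,0],
  [21,0,54,0,0,0,0],
  [21,0,54,0,0,0,0],
  [21,30,54,0,0,0,0],
  [21,60,54,0,0,0,0],
  [21,60,54,0,0,0,0],
  [21,60,54,0,0,0,0],
])

```text
time: 18.3
position: [0.6003, 0.0351, 0.0547]
tool_rot: [-0.075, 0.704, -0.703, 0.073]
ft_force: [-0.0, -0.6, -0.0]
grip_width: 0.0005
```

```bash
python3 -c "
from h import *
j,_=here()
for t in range(115,246,10)[:]:
    r=np.radians(t); print(t,np.round([-(54+30*np.cos(r)-j[0]),-(30-30*np.sin(r)-j[1])],1))"
```

```text
t 18.30 jig mm [44.2  2.6 54.7] F jig [-0.2 -0.6 -0. ] w 0.000 toolz in jig [ 0.001 -1.    -0.001]
115 [ 2.9 -0.2]
125 [ 7.4 -2.8]
135 [11.4 -6.2]
145 [ 14.8 -10.2]
155 [ 17.4 -14.7]
165 [ 19.2 -19.6]
175 [ 20.1 -24.8]
185 [ 20.1 -30. ]
195 [ 19.2 -35.1]
205 [ 17.4 -40.1]
215 [ 14.8 -44.6]
225 [ 11.4 -48.6]
235 [  7.4 -51.9]
245 [  2.9 -54.6]
```

Emit:
drive_tool([
  [2.9,-2,-0.2,0,0,0,0],
  [7.4,-2,-2.8,0,0,0,0],
  [11.4,-2,-6.2,0,0,0,0],
  [14.8,-2,-10.2,0,0,0,0],
  [17.4,-2,-14.7,0,0,0,0],
  [19.2,-2,-19.6,0,0,0,0],
  [20.1,-2,-24.8,0,0,0,0],
  [20.1,-2,-30,0,0,0,0],
  [19.2,-2,-35.1,0,0,0,0],
  [17.4,-2,-40.1,0,0,0,0],
])

```text
time: 19.3
position: [0.5751, 0.0707, 0.0573]
tool_rot: [-0.074, 0.703, -0.703, 0.074]
ft_force: [-0.4, -1.2, 0.4]
grip_width: 0.0005
```

Emit:
drive_tool([
  [-1.3,0,-2.3,0,0,0,0],
  [-2.6,0,-4.5,0,0,0,0],
  [-4.3,0,-6.5,0,0,0,0],
  [-6,0,-8.5,0,0,0,0],
  [-6,0,-8.5,0,0,0,0],
])

```text
time: 19.8
position: [0.58, 0.0801, 0.0575]
tool_rot: [-0.074, 0.703, -0.703, 0.074]
ft_force: [-1.3, 0.4, 0.1]
grip_width: 0.0005
```

```bash
python3 -c "
from h import *
j,_=here()"
```

```text
t 19.80 jig mm [33.6 50.8 57.5] F jig [-1.2  0.7  0.1] w 0.001 toolz in jig [ 0.001 -1.    -0.   ]
```

Emit:
drive_tool([
  [-1,0,-1,0,0,0,0],
  [-2,0,-2,0,0,0,0],
  [-3,0,-3,0,0,0,0],
  [-4,0,-4,0,0,0,0],
  [-5,0,-4,0,0,0,0],
  [-5,0,-4,0,0,0,0],
])

```text
time: 20.4
position: [0.5839, 0.0849, 0.0575]
tool_rot: [-0.074, 0.703, -0.703, 0.074]
ft_force: [-1.3, 0.6, -0.1]
grip_width: 0.0007
```

Emit:
drive_tool([
  [-0.5,0,0,0,0,0,0],
  [-1,0,0,0,0,0,0],
  [-1.5,0,0,0,0,0,0],
  [-1.5,0,0,0,0,0,0],
])

```text
time: 20.8
position: [0.5853, 0.085, 0.0575]
tool_rot: [-0.074, 0.703, -0.703, 0.074]
ft_force: [-0.7, 1.2, -0.3]
grip_width: 0.0007
```

Emit:
drive_tool([
  [-0.5,0,0,0,0,0,0],
  [-1,0,0,0,0,0,0],
  [-1.5,0,0,0,0,0,0],
  [-1.5,0,0,0,0,0,0],
])

```text
time: 21.2
position: [0.5869, 0.0853, 0.0575]
tool_rot: [0.074, -0.703, 0.703, -0.074]
ft_force: [-0.6, 0.0, 0.1]
grip_width: 0.0006
```

```bash
python3 -c "
from h import *
j,_=here()"
```

```text
t 21.20 jig mm [41.5 54.5 57.5] F jig [-0.5  0.2  0.1] w 0.001 toolz in jig [ 0.001 -1.     0.   ]
```

Emit:
drive_tool([
  [-0.5,0,0,0,0,0,0],
  [-1,0,0,0,0,0,0],
  [-1,0,0,0,0,0,0],
])

```text
time: 21.5
position: [0.5876, 0.0855, 0.0575]
tool_rot: [-0.074, 0.703, -0.703, 0.074]
ft_force: [-1.1, -0.2, 0.1]
grip_width: 0.0001
```

Emit:
drive_tool([
  [-0.5,0,0,0,0,0,0],
  [-1,0,0,0,0,0,0],
  [-1,0,0,0,0,0,0],
])

```text
time: 21.8
position: [0.5878, 0.0856, 0.0574]
tool_rot: [-0.075, 0.703, -0.703, 0.073]
ft_force: [-3.5, -1.0, 2.2]
grip_width: 0.0005
```

Emit:
drive_tool([
  [-0.5,0,0,0,0,0,0],
  [-1,0,0,0,0,0,0],
  [-1,0,0,0,0,0,0],
])

```text
time: 22.1
position: [0.5879, 0.0857, 0.0574]
tool_rot: [-0.075, 0.703, -0.703, 0.073]
ft_force: [-5.5, -1.6, 2.8]
grip_width: 0.0004
```

Emit:
drive_tool([
  [-0.7,0,0,0,0,0,0],
  [-1.4,0,0,0,0,0,0],
  [-2,0,0,0,0,0,0],
  [-2,0,0,0,0,0,0],
])

```text
time: 22.5
position: [0.5881, 0.0858, 0.0573]
tool_rot: [0.077, -0.703, 0.703, -0.071]
ft_force: [-8.0, -3.0, 5.2]
grip_width: 0.0002
```

Emit:
drive_tool([
  [4,0,0,0,0,0,0],
  [12,0,0,0,0,0,0],
  [12,-40,0,0,0,0,0],
  [12,-80,0,0,0,0,0],
  [50,-95,0,0,0,0,0],
  [90,-95,0,0,0,0,0],
  [130,-95,0,0,0,0,0],
  [160,-95,0,0,0,0,0],
  [160,-95,0,0,0,0,0],
  [160,-95,0,0,0,0,0],
])

```text
time: 23.5
position: [0.4366, 0.0528, 0.1532]
tool_rot: [0.072, -0.703, 0.704, -0.075]
ft_force: [0.2, -0.1, 0.1]
grip_width: 0.0007
```

Run:
```python
from h import *
here()
im=camera('top'); x0,y0=215,195
p=[*P,0,0]
print([ (n,[(round(m['conf'],2),np.round(m['location'],1)) for m in mark_of('top',n)[:2]],proj('top',pts(p,n))[0].round(1)) for n in ['wing_tip','wingnut','stop_face']])
z=cv2.resize(im[y0:y0+140,x0:x0+190],None,fx=4,fy=4,interpolation=cv2.INTER_CUBIC)
def dr(Q,col):
    q=((proj('top',J(p,Q))-[x0,y0]+.5)*4).astype(int); cv2.polylines(z,[q],False,col,1)
dr([[.054,-.01,.079],[.054,.07,.079]],(0,0,255))
dr([[-.066,.09,.061],[.074,.09,.061]],(255,0,0))
cv2.imwrite('pics/g.png',z)
```

```text
t 23.50 jig mm [-112.3   53.8  153.2] F jig [ 0.1 -0.1  0.1] w 0.001 toolz in jig [-0.    -1.     0.001]
[('wing_tip', [(0.42, array([279.8, 251.9]))], array([279.5, 252.8])), ('wingnut', [(0.46, array([294.7, 251.2]))], array([296.1, 250.5])), ('stop_face', [(0.69, array([277.4, 284.1])), (0.51, array([282.2, 254.3]))], array([279.3, 285. ]))]
```

View pics/g.png

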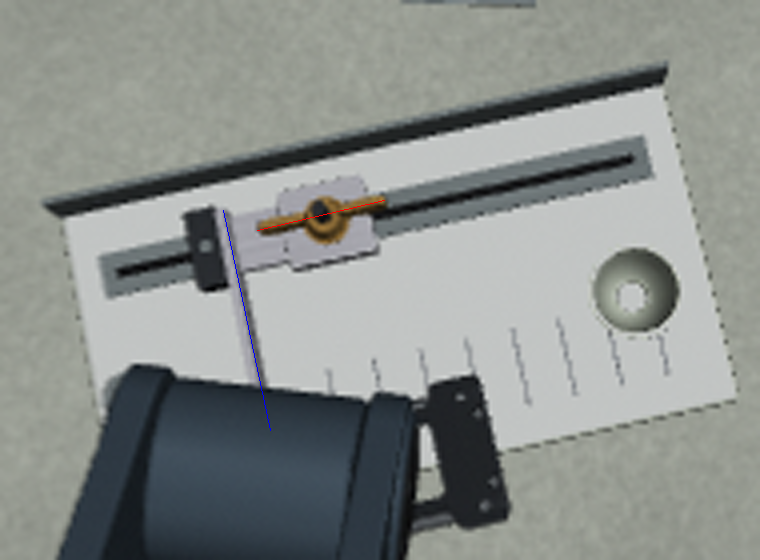

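```bash
python3 -c "
from h import *
here(); print(hand_in())"
```

```text
t 23.70 jig mm [-111.7   53.9  152.7] F jig [ 0.4 -0.4 -0. ] w 0.000 toolz in jig [ 0.001 -1.     0.001]
the job is handed in; nothing more can be done
None
```

The length stop is home against the end block, the wing nut is screwed down to its hard stop, and the job is handed in at about 24 s; `hand_in` reports no verdict.

- **Stop:** I pushed the plate with the closed fingertips at about 5 N. It stopped moving, and I pressed on to about 15 N to be sure it was home. In the last top picture the plate touches the dark block.
- **Nut:** I turned it with three fingertip strokes on its wings (about 1–2 N), at first about -6.9 rad from the stop by the picture. At the end it would turn no further while I pressed with about 9 N. In the last top picture the wings lie along the line expected at nut = 0, and the network's wing tip mark is within 1 pixel of it.
- **Forces and bystanders:** The highest force I read was about 15 N, well under the 35 N limit. I saw no contact with any bystander. The last picture shows the ramekin where it stood, but the arm hides most of the shaker. I did not re-measure the bottles, can, cutter or spatula; the tool never came close to them.
- **Clear at the end:** The tool was about 150 mm above the table, on the robot's side of the nut, with force readings near zero.
- **Disagreements:** The stop met the block at a tool position about 6 mm further than I had computed, because the closed fingertips are thinner than I assumed. In the last picture the network's stop_face mark was 2 pixels off its predicted place. Neither affected the result.

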